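# Tuck the shield strip under the press cover flap and hold it flat

## Task

Push the pulled-out platen drawer of the small press fully home. Then pick up the green-painted shield strip by its orange rib and slide its long plain edge under the red cover flap, centred and square, until it meets the stop behind, without lifting the flap. Finish still gripping the rib and pressing the strip firmly (about 10 N, pad visibly sunk a few millimetres) flat on the black pad; do not let go, and leave the other things alone.

Things in the scene. Friction and masses are not known exactly. Their poses are not given: they have to be found in the camera images.
- press_frame: Grey steel frame of the press's pull-out platen unit, fixed to the table, 170 x 240 mm on plan. Origin on the table under it; its +x axis points to its back (away from the robot at yaw 0), +y to its left, z up. Low side cheeks reach 45 mm high, the hinge cheeks beside the flap (x = 25 to 70 mm, y = +-112 to +-120 mm) 74 mm. All press numbers below are in this frame.
- platen_drawer (a joint): Slide of the blue-fronted drawer, m: 0 = fully home against its end stop, positive = pulled out towards -x of the press (starts 0.04 to 0.07, limit 0.08). Moves with about 2 N of friction and stays where it is left.
- drawer_front (a point): Middle of the top edge of the drawer's flat blue front panel, on its outer face; the panel is 222 mm wide, 40 mm high (7 to 47 mm above the table). With the drawer home it lies at x = -100 mm. Push this face towards +x of the press.
- press_pad: Flat black rubber-topped pad carried by the drawer, 108 mm (x) by 200 mm (y), top 50 mm above the table; with the drawer home it spans x = -88 to +20 mm. Its origin coincides with the press frame's when the drawer is home and the pad is up. It rides level on springs: it starts to sink at a total load of about 3 N and gives 0.8 mm per further newton, up to 8 mm (at about 12 N).
- cover_flap (a joint): Hinge of the red cover flap, rad: 0 = lying down level (held only by its weight, 0.1 kg, resting on its hinge stop), positive = lifted at its front edge. 200 mm wide, 3 mm plate, hinge axis across the back at x = 45 mm, 62.5 mm above the table. With the flap down its flat underside is 58 mm above the table (8 mm above the pad) from x = -10 to +22 mm.
- flap_lip (a point): Middle of the flap's free front edge, which is turned up like a funnel: at x = -20 mm, about 64 mm above the table when down (underside of the lip about 63 mm at its tip, 58 mm from x = -10 mm inward).
- stop (a point): Middle of the front face of the steel stop wall below the flap, at pad-top height (x = 22 mm, 50 mm above the table): the strip's leading edge ends here, 42 mm behind the lip.
- shield_strip: Loose flat green-painted aluminium plate 110 mm (x) by 150 mm (y) by 4 mm, about 0.18 kg, with an orange upright grip rib: 10 mm thick in x, 70 mm long in y, centred at x = -30 mm, y = 0, its top 38 mm above the plate's underside. Origin at the centre of the underside, z up; +x points to the plain leading edge.
- strip_edge (a point): Middle of the strip's plain leading edge, at its underside (55 mm in front of the strip's origin, 85 mm in front of the rib).
- rib_top (a point): Middle of the top of the orange rib; grip the rib across its 10 mm thickness.
- tape_measure: Bystander: yellow tape measure, 32 x 82 x 61 mm; origin under its centre. Leave alone.
- bulldog_clip: Bystander: blue bulldog clip, 32 x 20 x 37 mm; origin under its centre. Leave alone.
- label_roll: Bystander: roll of white labels, 60 mm across, 19 mm high; origin under its centre. Leave alone.

How it is judged:
On the way, in this order (a step that is already met when the one before it is completed fails the run):
1. the drawer is fully home (within 4 mm) (value of joint platen_drawer below 0.004 m), for 0.2 s.
2. the strip's edge is on the pad under the flap, within 8 mm of the stop and 30 mm of its middle (x of strip_edge in the frame of stop above -0.008 m and z of strip_edge in the frame of stop between -0.015 and 0.006 m and y of strip_edge in the frame of stop between -0.03 and 0.03 m and value of joint platen_drawer below 0.006 m), for 0.2 s.
At the end, for the whole second after the job is handed in: The drawer is home (within 6 mm); the flap is down (under 0.03 rad); the strip's leading edge is within 8 mm of the stop, centred within 20 mm, square within 0.12 rad and flat within 0.05 rad; the strip presses on the pad with more than 5 N, still held by the fingers and at rest (value of joint platen_drawer below 0.006 m and value of joint cover_flap below 0.03 rad and x of strip_edge in the frame of stop above -0.008 m and y of strip_edge in the frame of stop between -0.02 and 0.02 m and z of strip_edge in the frame of stop between -0.015 and 0.003 m and angle between the x axis of shield_strip and the x axis of press_frame, either way round below 0.12 rad and angle between shield_strip's own z axis and vertical below 0.05 rad and contact force between shield_strip and press_pad above 5 N and contact force between the fingers and shield_strip above 2 N and linear speed of shield_strip below 0.02 m/s); the arm keeps its last pose, push and grip.
It fails at once if the cover flap is lifted (over 0.1 rad, about 6 mm at its lip) (value of joint cover_flap above 0.1 rad).
It fails at once if the strip is rammed onto the pad with more than 40 N (contact force between shield_strip and press_pad above 40 N).
It fails at once if a bystander is moved more than 30 mm (distance of any of tape_measure, bulldog_clip, label_roll from where it was at the start of the episode above 0.03 m).
It also fails if it takes over 58 s, if anything falls off the work surface, if the arm or the gripper's body presses on something with over 40 N, if the wrist force passes 120 N, or if a joint passes its speed limit or range.

## Robot

A 6-joint arm with a two-finger parallel gripper is mounted at the origin on a cart in front of the work surface, level with it; the furniture and walls round the work are solid. World frame = base frame: x ahead of the robot, y to its left, z up, the work surface at z = 0. Lengths are in m, angles in rad, forces in N, time in s.
With the tool pointing down it reaches from about 0.325 to 0.85 m from the base axis. Payload 4.4 kg.
Tool frame: the origin (TCP) lies at the very end of the fingers, on their centre line; the grasp point (between the pads) lies robot.grip_point_offset behind it (robot.grip_point_offset is the distance from the TCP to the grasp point, in m); z points along the fingers, y is the line along which they close (so a half turn about z gives the same grasp; the last joint's range is limited). The gripper opens to 94 mm and grips with 3 to 60 N. Pads are 16 mm wide; open, the fingers measure 119 mm over their backs; the gripper's body (75 mm by 177 mm) begins 78 mm behind the grasp point.
Start: joints at [-1.302, 0.207, 1.542, -0, 1.393, -0.15], TCP at [0.234, -0.525, 0.205] pointing down, gripper open.
Joint ranges: [-2.73, 2.73], [-0.86, 2.22], [0.23, 2.46], [-1.11, 4.25], [0.08, 2.63], [-2.82, 2.82]. Speed limits (rad/s): [2.79, 2.79, 3.14, 3.14, 3.14, 3.14].

## Interface

Orientations are given as a rotation vector (axis times angle).
In Python, from rig import robot, viewer, job gives the robot as it stands (robot), with the cameras (viewer) and the job (job).
- The arm moves only by the shell command python3 drive.py 'ROWS' [FORCE]. ROWS is a JSON list of rows, 1 to 8 of them, each an object with the fields xyz (a list: dx, dy, dz in units of 50 mm), r (a list: a rotation vector rx, ry, rz in rad), aperture (the finger opening in m); a field left out counts as zero (the opening has to be given); each row shifts and turns the commanded pose from where the row before left it, along the tool's axes as they then stand; what a row does not reach is not made up. A row lasts 1/12 s, in which the tool goes at most 0.0417 m and 0.125 rad, less where a joint would pass 70% of its speed; a pose out of reach is approached as far as the arm can. The fingers move at their own pace and stop on an object; FORCE is the grip in N (left out, the last holds). Time passes only in rows, so rows that do not move let the fingers close. It prints the time, the measured TCP pose, the force, the opening and the grip force at its end. Input that does not fit is refused with a message, and nothing moves.
- robot.read_state(): the state, without advancing time (a new reading comes with each control period).
- viewer.grab_frame(name): name is "scene" or "top" or "wrist"; returns a dict with "img" (420x560x3 uint8, red, green, blue), "mtx" (3x3 intrinsics, pixels), "extrinsics" (4x4, takes a point from world to camera coordinates). Camera axes: x right, y down, z forward; pixel columns grow to the right and rows downward; lengths in m; the calibration is good to about 2 mm. A picture is of the moment at which its call begins. There is no depth.
- job.job_done(): hands the job in; it is judged then, once.
The state is a dict: "time": time; "joints": joint angles; "qvel": joint speeds; "effort": joint torques, N m; "position": TCP position; "ee_rot": TCP orientation; "force": force on the tool from outside, world axes, zero at the start; "wrist_torque": the same for the moment, N m; "opening": finger opening in m; "grip_force": force on a finger pad.
Only numpy, scipy, OpenCV 4.12 (cv2) and the standard library are available. Lean on these libraries where they do the work, as an engineer would, in place of code of your own. Each camera call takes 0.05 s, during which the arm holds its last target. There are 200 camera calls.

## Working session

There is one attempt and no reset: what is moved stays moved. The work goes in short steps, Python scripts to look and compute and a shell command to move; the robot and the scene stay as the last step left them, time stands still between calls to the robot, and variables do not carry over. Pictures are saved under pics/ and viewed, at most 10 in all, crops included, and the job is handed in when it is done.

```bash
ls; mkdir -p pics; python3 - <<'E'
from rig import robot, viewer, job
import cv2,numpy as np
print(robot.grip_point_offset, robot.read_state())
for n in("top","scene"):
    f=viewer.grab_frame(n); cv2.imwrite(f"pics/{n}0.png",f["img"][:,:,::-1]); np.savez(f"{n}0.npz",**f)
    print(n,f["mtx"],f["extrinsics"])
E
```

```text
drive.py
pics
rig.py
0.0188 {'time': 0.0, 'joints': array([-1.30153538e+00,  2.07425559e-01,  1.54293457e+00, -3.44243912e-05,
        1.39353938e+00, -1.50448895e-01]), 'qvel': array([-4.53412247e-05, -1.57668000e-03, -1.11016175e-03, -1.12561772e-03,
       -5.49115980e-04,  9.23163267e-04]), 'effort': array([ 8.67305807e-04, -3.70871902e+01, -2.81413901e+01,  7.00569875e-02,
        3.63075407e-02, -1.63915743e-04]), 'position': array([ 0.23409543, -0.52429333,  0.20429689]), 'ee_rot': array([-3.07041741e+00, -6.53980407e-01,  2.68061907e-04]), 'force': array([-0.34199734,  0.1104869 ,  0.72922271]), 'wrist_torque': array([ 0.01230475, -0.01743424,  0.02240912]), 'grip_force': 0.0, 'opening': 0.0937701514744443}
top [[420.96271793   0.         280.96390608]
 [  0.         420.96271793 205.92689597]
 [  0.           0.           1.        ]] [[ 0.01899066 -0.99929846  0.03227916  0.01578967]
 [-0.98634253 -0.02400796 -0.16294795  0.5470454 ]
 [ 0.16360859 -0.02874382 -0.9861065   1.14462353]
 [ 0.          0.          0.          1.        ]]
scene [[470.73559883   0.         284.4425557 ]
 [  0.         470.73559883 213.8735879 ]
 [  0.           0.           1.        ]] [[-0.66298139 -0.74848414  0.01507213  0.37891797]
 [-0.50526037  0.43250475 -0.74676074  0.29848546]
 [ 0.5524198  -0.50270382 -0.66492197  1.12667151]
 [ 0.          0.          0.          1.        ]]
```

View pics/top0.png

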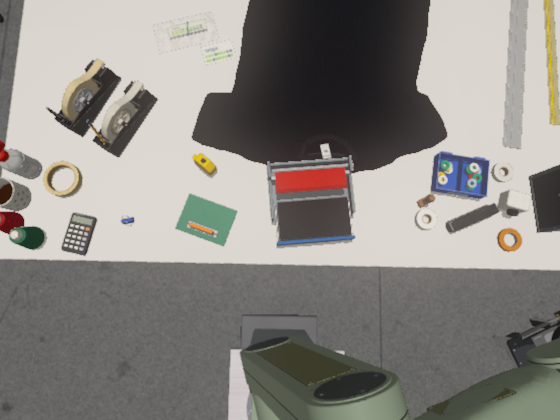

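View pics/scene0.png

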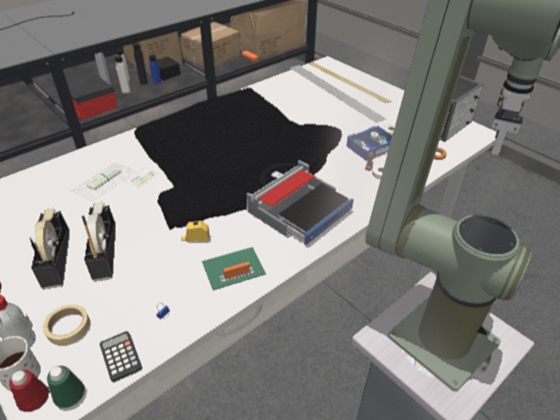

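The top view shows the press at about (313,200): red flap at (310,180), black pad at (313,218) and blue front along the row near 240. The green strip is at (206,220), with its orange rib at (203,228) on the robot side.

```bash
cat > h.py <<'E'
import cv2,numpy as np
def mask(img,c,roi=None):
    h=cv2.cvtColor(img,cv2.COLOR_RGB2HSV)
    R={'red':[((0,150,90),(5,255,255)),((172,150,90),(180,255,255))],'green':[((70,90,40),(90,255,200))],
       'orange':[((6,130,120),(18,255,255))],'blue':[((100,120,40),(120,255,255))]}[c]
    m=sum(cv2.inRange(h,*r) for r in R)
    if roi:
        k=np.zeros_like(m);x0,y0,x1,y1=roi;k[y0:y1,x0:x1]=1;m=m*k
    n,l,s,_=cv2.connectedComponentsWithStats(m)
    return (l==1+np.argmax(s[1:,4])).astype(np.uint8)*255
def cast(f,uv,z):
    E=f["extrinsics"];K=f["mtx"];R=E[:3,:3];c=-R.T@E[:3,3]
    uv=np.atleast_2d(np.asarray(uv,float));d=(R.T@np.linalg.inv(K)@np.c_[uv,np.ones(len(uv))].T).T
    return c+d*((z-c[2])/d[:,2])[:,None]
def proj(f,p):
    p=np.atleast_2d(p);E=f["extrinsics"];q=(f["mtx"]@(E[:3,:3]@p.T+E[:3,3:])).T;return q[:,:2]/q[:,2:]
def rect(f,c,z,roi=None):
    "min-area rectangle of a colour's outline cast on plane z: centre,size,angle(deg of a side),corners"
    ct=max(cv2.findContours(mask(f["img"],c,roi),cv2.RETR_EXTERNAL,cv2.CHAIN_APPROX_NONE)[0],key=len)[:,0]
    P=cast(f,ct,z)[:,:2]*1000
    r=cv2.minAreaRect(P.astype(np.float32));return r,cv2.boxPoints(r)
E
python3 - <<'E'
from h import *
np.set_printoptions(precision=1,suppress=True)
T=dict(np.load("top0.npz"));S=dict(np.load("scene0.npz"))
for n,f,rois in(("top",T,{'green':(160,180,260,260),'orange':(160,180,260,260),'red':(260,150,370,210),'blue':(265,225,365,250)}),
 ("scene",S,{'green':(190,240,280,300),'orange':(190,240,280,300),'red':(240,160,330,220),'blue':(290,190,360,250)})):
    for c,z in(('green',.004),('orange',.037),('red',.06),('blue',.047)):
        r,b=rect(f,c,z,rois[c]);print(n,c,r,b.tolist())
f=T["img"][130:260,160:370];cv2.imwrite("pics/c.png",cv2.resize(f,None,fx=3.8,fy=3.8,interpolation=cv2.INTER_CUBIC)[:,:,::-1])
E
```

```text
Traceback (most recent call last):
  File "h.py", line 19, in rect
    ct=max(cv2.findContours(mask(f["img"],c,roi),cv2.RETR_EXTERNAL,cv2.CHAIN_APPROX_NONE)[0],key=len)[:,0]
                            ~~~~^^^^^^^^^^^^^^^^
  File "h.py", line 10, in mask
    return (l==1+np.argmax(s[1:,4])).astype(np.uint8)*255
                 ~~~~~~~~~^^^^^^^^^
ValueError: attempt to get argmax of an empty sequence
```

```bash
cat > m.py <<'E'
from h import *
np.set_printoptions(precision=1,suppress=True)
T=dict(np.load("top0.npz"));S=dict(np.load("scene0.npz"))
hs=cv2.cvtColor(T["img"],cv2.COLOR_RGB2HSV)
for p in((190,225),(203,229),(310,180),(315,241)):print(p,hs[p[1],p[0]])
f=T["img"][130:260,160:370];cv2.imwrite("pics/c.png",cv2.resize(f,None,fx=3.8,fy=3.8,interpolation=cv2.INTER_CUBIC)[:,:,::-1])
for n,f,rois in(("top",T,{'green':(160,180,260,260),'orange':(160,180,260,260),'red':(260,150,370,210),'blue':(265,225,365,250)}),
 ("scene",S,{'green':(190,240,280,300),'orange':(190,240,280,300),'red':(240,160,330,220),'blue':(290,190,360,250)})):
    for c,z in(('green',.004),('orange',.037),('red',.06),('blue',.047)):
        r,b=rect(f,c,z,rois[c]);print(n,c,np.r_[r[0],r[1],r[2]],b.round(1).tolist())
E
sed -i 's/((70,90,40),(90,255,200))/((68,80,30),(95,255,200))/; s/(100,120,40)/(98,90,30)/' h.py; python3 m.py
```

```text
(190, 225) [ 14 170 207]
(203, 229) [ 16 184 231]
(310, 180) [  2 199 200]
(315, 241) [108 118 138]
top green [498.3 227.5 108.9  93.1  71.1] [[436.6000061035156, 191.0], [524.7000122070312, 160.89999389648438], [560.0, 263.8999938964844], [471.8999938964844, 294.1000061035156]]
top orange [479.7 251.2  69.5   9.1  70.7] [[463.8999938964844, 219.89999389648438], [472.5, 216.89999389648438], [495.5, 282.5], [486.79998779296875, 285.5]]
top red [621.1 -54.7  58.7 199.3   5.9] [[581.5999755859375, 41.400001525878906], [602.2000122070312, -156.8000030517578], [660.5999755859375, -150.8000030517578], [640.0, 47.5]]
top blue [453.1 -70.7  10.6 216.6   6.1] [[436.29998779296875, 36.400001525878906], [459.3999938964844, -179.0], [470.0, -177.89999389648438], [446.8999938964844, 37.5]]
scene green [506.2 244.8 142.4 103.2  71. ] [[434.20001220703125, 194.3000030517578], [531.9000244140625, 160.6999969482422], [578.2000122070312, 295.29998779296875], [480.6000061035156, 328.8999938964844]]
scene orange [468.9 258.3  72.   33.8  70.8] [[441.1000061035156, 229.8000030517578], [473.1000061035156, 218.6999969482422], [496.70001220703125, 286.70001220703125], [464.79998779296875, 297.79998779296875]]
scene red [621.2 -52.4  53.5 195.7   5.9] [[584.4000244140625, 42.099998474121094], [604.7000122070312, -152.5], [657.9000244140625, -147.0], [637.5999755859375, 47.599998474121094]]
scene blue [445.1 -23.3  22.2 177.2  12.9] [[414.5, 60.599998474121094], [454.0, -112.19999694824219], [475.70001220703125, -107.19999694824219], [436.1000061035156, 65.5999984741211]]
```

View pics/c.png

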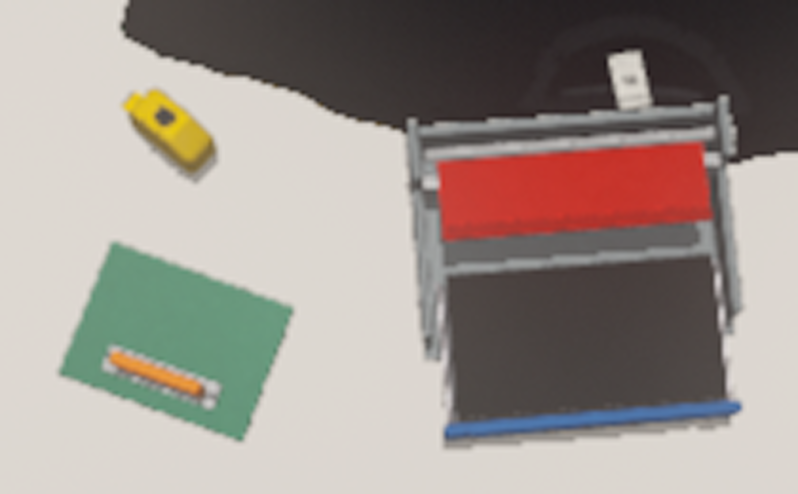

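The crop confirms the layout. Fits so far:
- **Press:** yaw about +0.104 rad, origin about (0.612, -0.056). The drawer is about 60 mm out.
- **Strip:** yaw about -0.337 rad, rib top about (0.480, 0.251).

First I turn the tool so that its y axis lies along the press x axis.

```bash
cat > go.py <<'E'
import sys,numpy as np
from rig import robot, viewer, job
from scipy.spatial.transform import Rotation as R
np.set_printoptions(precision=4,suppress=True)
def need(x,y,z,yaw):
    s=robot.read_state();A=R.from_rotvec(s["ee_rot"])
    B=R.from_matrix(np.array([[np.cos(yaw),np.sin(yaw),0],[np.sin(yaw),-np.cos(yaw),0],[0,0,-1]]))
    d=np.array([x,y,z])-s["position"]
    print("t",s["time"],"pos",s["position"],"F",s["force"],"open",s["opening"])
    print("tool d now",A.inv().apply(d)," after turn",B.inv().apply(d)," turn",(A.inv()*B).as_rotvec())
if __name__=="__main__": need(*map(float,sys.argv[1:]))
E
python3 drive.py '[{"r": [0,0,-0.125],"aperture": 0},{"r": [0,0,-0.125],"aperture": 0},{"r": [0,0,-0.125],"aperture": 0},{"r": [0,0,-0.125],"aperture": 0},{"r": [0,0,-0.125],"aperture": 0}]' 20; python3 drive.py '[{"r": [0,0,-0.125],"aperture": 0},{"r": [0,0,-0.125],"aperture": 0},{"r": [0,0,-0.125],"aperture": 0},{"r": [0,0,-0.125],"aperture": 0},{"r": [0,0,-0.125],"aperture": 0}]' ; python3 go.py 0.405 -0.077 0.15 1.674
```

```text
time: 0.52
position: [0.2342, -0.5246, 0.2047]
ee_rot: [-2.717, -1.575, -0.001]
force: [0.2, 0.1, 0.4]
opening: 0.0636
grip_force: 0.0
time: 0.93
position: [0.2342, -0.5246, 0.2047]
ee_rot: [-2.101, -2.334, -0.001]
force: [-0.6, 0.3, -1.0]
opening: 0.0307
grip_force: 0.0
t 0.9333 pos [ 0.2342 -0.5246  0.2047] F [-0.6374  0.3126 -0.9646] open 0.030692350447976777
tool d now [0.4271 0.2168 0.0553]  after turn [0.4276 0.216  0.0547]  turn [-0.0002 -0.0014  0.0019]
```

The manual's scale: shifts go in units of 50 mm. Converting my numbers, 0.0366 m is 0.732, 0.0185 m is 0.37.

```bash
python3 drive.py '[{"xyz": [0.732,0.37,0],"aperture": 0},{"xyz": [0.732,0.37,0],"aperture": 0},{"xyz": [0.732,0.37,0],"aperture": 0},{"xyz": [0.732,0.37,0],"aperture": 0},{"xyz": [0.732,0.37,0],"aperture": 0},{"xyz": [0.732,0.37,0],"aperture": 0}]'; python3 drive.py '[{"xyz": [0.732,0.37,0],"aperture": 0},{"xyz": [0.732,0.37,0],"aperture": 0},{"xyz": [0.732,0.37,0],"aperture": 0},{"xyz": [0.732,0.37,0],"aperture": 0},{"xyz": [0.732,0.37,0],"aperture": 0},{"xyz": [0.4,0.2,0],"aperture": 0},{"aperture": 0}]'; python3 go.py 0.405 -0.077 0.03 1.674
```

```text
time: 1.43
position: [0.3231, -0.2934, 0.2049]
ee_rot: [-2.109, -2.327, -0.001]
force: [0.9, 0.5, 0.1]
opening: 0.0005
grip_force: 0.0
time: 2.02
position: [0.4055, -0.0796, 0.2051]
ee_rot: [-2.101, -2.334, -0.002]
force: [-0.7, -0.8, 0.3]
opening: 0.0003
grip_force: 0.0
t 2.0167 pos [ 0.4055 -0.0796  0.2051] F [-0.7061 -0.7927  0.2621] open 0.0003355965719190671
tool d now [ 0.0023 -0.0002  0.1751]  after turn [ 0.0026 -0.0002  0.1751]  turn [ 0.0001 -0.0018  0.0019]
```

In the tool's units: 0.04 m is 0.8, 0.015 m is 0.3.

```bash
python3 drive.py '[{"xyz": [0,0,0.8],"aperture": 0},{"xyz": [0,0,0.8],"aperture": 0},{"xyz": [0,0,0.8],"aperture": 0},{"xyz": [0,0,0.8],"aperture": 0},{"xyz": [0,0,0.3],"aperture": 0},{"xyz": [0,0.3,0],"aperture": 0},{"xyz": [0,0.3,0],"aperture": 0}]'; python3 drive.py '[{"xyz": [0,0.3,0],"aperture": 0},{"xyz": [0,0.3,0],"aperture": 0},{"xyz": [0,0.3,0],"aperture": 0},{"xyz": [0,0.2,0],"aperture": 0}]'; python3 go.py 0.5 -0.067 0.03 1.674
```

```text
time: 2.6
position: [0.432, -0.0806, 0.0279]
ee_rot: [-2.107, -2.323, 0.004]
force: [1.2, -0.9, 0.2]
opening: 0.0
grip_force: 0.0
time: 2.93
position: [0.4883, -0.0755, 0.0291]
ee_rot: [-2.107, -2.325, 0.004]
force: [-1.9, -0.4, -2.4]
opening: 0.0005
grip_force: 1.5
t 2.9333 pos [ 0.4883 -0.0755  0.0291] F [-1.8702 -0.3946 -2.4222] open 0.00045103046941237605
tool d now [ 0.0073  0.0125 -0.0009]  after turn [ 0.0073  0.0125 -0.0009]  turn [-0.0044 -0.0012 -0.0047]
```

Pushing at the face against about 2 N. I continue in small steps until the force rises.

```bash
for i in 1; do python3 drive.py '[{"xyz": [0,0.1,0],"aperture": 0},{"xyz": [0,0.08,0],"aperture": 0},{"xyz": [0,0.04,0],"aperture": 0}]'; done; python3 drive.py '[{"xyz": [0,0.04,0],"aperture": 0},{"xyz": [0,0.04,0],"aperture": 0}]'; python3 drive.py '[{"xyz": [0,0.04,0],"aperture": 0},{"aperture": 0}]'
```

```text
time: 3.18
position: [0.4996, -0.0745, 0.03]
ee_rot: [-2.108, -2.328, 0.003]
force: [-6.0, -3.5, 2.3]
opening: 0.0002
grip_force: 3.2
time: 3.35
position: [0.4995, -0.0745, 0.0301]
ee_rot: [-2.102, -2.325, 0.013]
force: [-16.2, -4.7, 11.9]
opening: 0.0008
grip_force: 8.5
time: 3.52
position: [0.4994, -0.0745, 0.0301]
ee_rot: [-2.1, -2.323, 0.018]
force: [-17.2, -5.4, 13.5]
opening: 0.0008
grip_force: 9.2
```

Force rose to about 17 N with no movement, so the drawer is home. The contact position also confirms the press x. I back off, rise and take a frame to check.

In the tool's units: -0.04 m is -0.8, -0.03 m is -0.6.

```bash
python3 drive.py '[{"xyz": [0,-0.3,0],"aperture": 0},{"xyz": [0,-0.6,0],"aperture": 0},{"xyz": [0,0,-0.8],"aperture": 0.094},{"xyz": [0,0,-0.8],"aperture": 0.094},{"xyz": [0,0,-0.8],"aperture": 0.094},{"r": [0,0,0.125],"aperture": 0.094},{"r": [0,0,0.125],"aperture": 0.094},{"r": [0,0,0.125],"aperture": 0.094}]'; python3 drive.py '[{"r": [0,0,0.065],"aperture": 0.094},{"aperture": 0.094}]'; python3 go.py 0.48 0.251 0.13 1.234
python3 - <<'E'
from rig import robot, viewer, job
from h import *
np.set_printoptions(precision=1,suppress=True)
T=viewer.grab_frame("top");S=viewer.grab_frame("scene");np.savez("top1.npz",**T);np.savez("scene1.npz",**S)
for n,f,rr,bb in(("top",T,(260,150,370,210),(265,200,365,250)),("scene",S,(240,160,330,220),(290,190,360,250))):
    for c,z,ro in(('red',.06,rr),('blue',.047,bb)):
        r,b=rect(f,c,z,ro);print(n,c,np.r_[r[0],r[1],r[2]],b.round(1).tolist())
f=T["img"][130:260,160:370];cv2.imwrite("pics/c1.png",cv2.resize(f,None,fx=3.8,fy=3.8,interpolation=cv2.INTER_CUBIC)[:,:,::-1])
E
```

```text
time: 4.18
position: [0.4634, -0.0784, 0.1528]
ee_rot: [2.508, 1.884, 0.006]
force: [-0.3, 0.1, -0.7]
opening: 0.0366
grip_force: 0.0
time: 4.35
position: [0.4625, -0.0781, 0.1515]
ee_rot: [2.565, 1.809, 0.003]
force: [0.5, 0.4, -0.8]
opening: 0.0504
grip_force: 0.0
t 4.35 pos [ 0.4625 -0.0781  0.1515] F [ 0.4513  0.4467 -0.8093] open 0.050380377012303086
tool d now [ 0.3159 -0.0941  0.0213]  after turn [ 0.3164 -0.0923  0.0215]  turn [ 0.0033 -0.0003 -0.0054]
top red [620.2 -54.4  60.4 200.    6.1] [[579.5999755859375, 41.900001525878906], [600.7000122070312, -157.0], [660.7999877929688, -150.6999969482422], [639.7000122070312, 48.20000076293945]]
top blue [509.3  -5.7  10.6  99.4   6.1] [[498.79998779296875, 43.099998474121094], [509.3999938964844, -55.70000076293945], [519.9000244140625, -54.5], [509.29998779296875, 44.29999923706055]]
scene red [619.1 -51.   56.9 199.    5.9] [[580.7000122070312, 45.099998474121094], [601.0, -152.89999389648438], [657.5999755859375, -147.0], [637.2000122070312, 50.900001525878906]]
scene blue [500.6 -44.1  31.8 228.2   6.5] [[471.8999938964844, 67.5], [497.79998779296875, -159.3000030517578], [529.2999877929688, -155.6999969482422], [503.5, 71.0999984741211]]
```

View pics/c1.png

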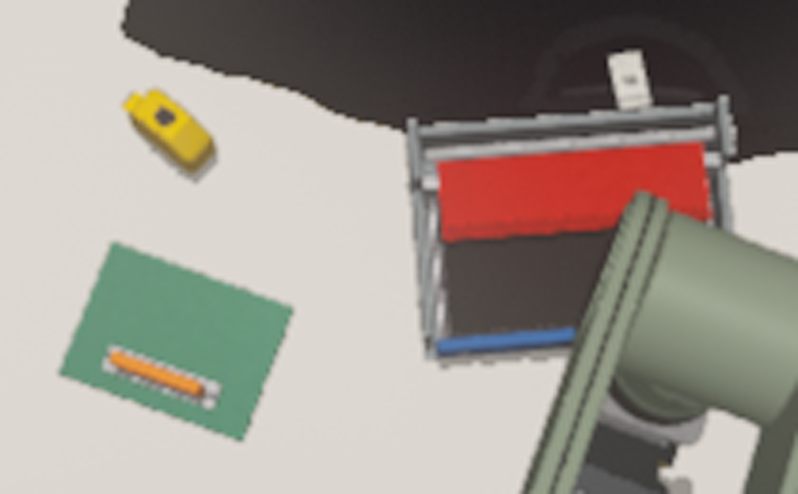

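The picture shows the blue front flush with the frame, so the drawer is home, and the strip is untouched. Next I move over the rib.

In the tool's units: 0.0395 m is 0.79, -0.0115 m is -0.23.

```bash
python3 drive.py '[{"xyz": [0.79,-0.23,0],"aperture": 0.094},{"xyz": [0.79,-0.23,0],"aperture": 0.094},{"xyz": [0.79,-0.23,0],"aperture": 0.094},{"xyz": [0.79,-0.23,0],"aperture": 0.094},{"xyz": [0.79,-0.23,0],"aperture": 0.094},{"xyz": [0.79,-0.23,0],"aperture": 0.094},{"xyz": [0.79,-0.23,0],"aperture": 0.094},{"xyz": [0.79,-0.23,0],"aperture": 0.094}]'; python3 drive.py '[{"xyz": [0,0,0.4],"aperture": 0.094},{"aperture": 0.094}]'; python3 go.py 0.481 0.251 0.011 1.234
python3 - <<'E'
from rig import robot, viewer, job
from h import *
np.set_printoptions(precision=4,suppress=True)
f=viewer.grab_frame("wrist");cv2.imwrite("pics/w.png",f["img"][:,:,::-1]);m=mask(f["img"],'orange')
r,b=rect(f,'orange',.037);print(r,b)
E
```

```text
time: 5.12
position: [0.4807, 0.253, 0.1507]
ee_rot: [2.564, 1.815, 0.002]
force: [0.5, -0.3, -0.4]
opening: 0.094
grip_force: 0.0
time: 5.28
position: [0.4785, 0.2524, 0.1278]
ee_rot: [-2.56, -1.819, 0.007]
force: [-0.2, -1.1, -0.7]
opening: 0.0937
grip_force: 0.0
t 5.2833 pos [0.4785 0.2524 0.1278] F [-0.2355 -1.0763 -0.7481] open 0.09370072401791077
tool d now [-0.0001  0.0032  0.1168]  after turn [-0.0004  0.0028  0.1168]  turn [-0.0035  0.0028  0.0016]
((480.4847106933594, 251.47866821289062), (68.44824981689453, 9.606826782226562), 71.17171478271484) [[464.8931 220.6361]
 [473.9858 217.5357]
 [496.0764 282.3212]
 [486.9836 285.4217]]
```

View pics/w.png

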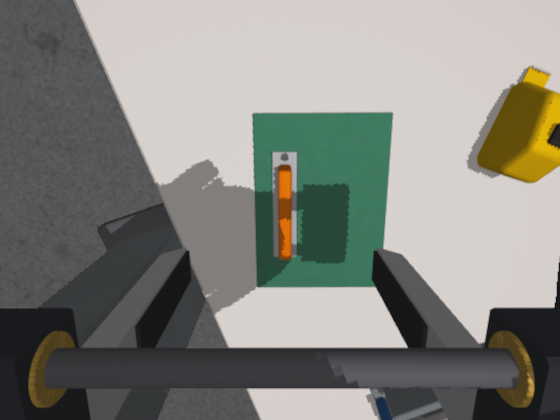

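The wrist view shows the rib upright at (285,212), parallel to the fingers and between them, with the tape clear to the right. I descend and grip at 40 N.

In the tool's units: 0.003 m is 0.06, 0.04 m is 0.8.

```bash
python3 drive.py '[{"xyz": [0,0.06,0.8],"aperture": 0.094},{"xyz": [0,0,0.8],"aperture": 0.094},{"xyz": [0,0,0.5],"aperture": 0.094},{"xyz": [0,0,0.16],"aperture": 0.094},{"aperture": 0.03},{"aperture": 0.03},{"aperture": 0.03},{"aperture": 0.03}]' 40;  python3 drive.py '[{"aperture": 0},{"aperture": 0},{"aperture": 0},{"aperture": 0},{"aperture": 0},{"aperture": 0},{"aperture": 0},{"aperture": 0}]'; python3 go.py 0.481 0.251 0.015 1.234
```

```text
time: 6.0
position: [0.4859, 0.2502, 0.02]
ee_rot: [2.565, 1.811, 0.007]
force: [0.8, -0.2, 0.4]
opening: 0.0706
grip_force: 0.0
time: 6.67
position: [0.4835, 0.2498, 0.0173]
ee_rot: [-2.566, -1.812, 0.0]
force: [0.7, -0.4, 1.2]
opening: 0.0175
grip_force: 0.0
t 6.6667 pos [0.4835 0.2498 0.0173] F [ 0.6608 -0.4311  1.1973] open 0.01749940744337917
tool d now [ 0.0003 -0.0027  0.0023]  after turn [ 0.0003 -0.0027  0.0023]  turn [-0.0002  0.0001 -0.0042]
```

In the tool's units: -0.0027 m is -0.054, 0.0025 m is 0.05.

```bash
python3 drive.py '[{"xyz": [0,-0.054,0.05],"aperture": 0.016},{"aperture": 0.016},{"aperture": 0},{"aperture": 0},{"aperture": 0},{"aperture": 0}]'; python3 go.py 0.481 0.251 0.1 1.234
```

```text
time: 7.17
position: [0.4806, 0.2506, 0.0147]
ee_rot: [-2.566, -1.812, 0.001]
force: [-0.4, -0.1, -1.7]
opening: 0.0097
grip_force: 40.0
t 7.1667 pos [0.4806 0.2506 0.0147] F [-0.4376 -0.1088 -1.6934] open 0.009658181725841323
tool d now [ 0.0005  0.0001 -0.0853]  after turn [ 0.0005  0.0002 -0.0853]  turn [-0.0007  0.0003 -0.0042]
```

Gripped at 40 N with a 9.7 mm opening. I lift and turn to square with the press.

```bash
python3 drive.py '[{"xyz": [0,0,-0.4],"aperture": 0},{"xyz": [0,0,-0.7],"aperture": 0},{"xyz": [0,0,-0.8],"aperture": 0},{"xyz": [0,0,-0.5],"aperture": 0},{"r": [0,0,-0.1],"aperture": 0},{"r": [0,0,-0.12],"aperture": 0},{"r": [0,0,-0.12],"aperture": 0},{"r": [0,0,-0.1],"aperture": 0}]'; python3 go.py 0.487 -0.0665 0.13 1.675
```

```text
time: 7.83
position: [0.4807, 0.2505, 0.1349]
ee_rot: [-2.102, -2.334, 0.001]
force: [-0.5, 0.1, -1.8]
opening: 0.0096
grip_force: 40.0
t 7.8333 pos [0.4807 0.2505 0.1349] F [-0.5357  0.0532 -1.7992] open 0.009626519184740192
tool d now [-0.3159 -0.0268  0.0049]  after turn [-0.3159 -0.0267  0.0049]  turn [-0.0004  0.0001  0.0004]
```

```bash
python3 drive.py '[{"xyz": [-0.4,-0.04,0],"aperture": 0},{"xyz": [-0.76,-0.066,0],"aperture": 0},{"xyz": [-0.8,-0.066,0],"aperture": 0},{"xyz": [-0.8,-0.066,0],"aperture": 0},{"xyz": [-0.8,-0.066,0],"aperture": 0},{"xyz": [-0.8,-0.066,0],"aperture": 0},{"xyz": [-0.8,-0.066,0],"aperture": 0},{"xyz": [-0.7,-0.066,0],"aperture": 0}]'; python3 drive.py '[{"xyz": [-0.3,-0.032,0.1],"aperture": 0},{"xyz": [-0.16,0,0],"aperture": 0},{"aperture": 0}]'; python3 go.py 0.487 -0.0665 0.0665 1.675
python3 - <<'E'
from rig import robot, viewer, job
from h import *
np.set_printoptions(precision=1,suppress=True)
S=viewer.grab_frame("scene");T=viewer.grab_frame("top");np.savez("top2.npz",**T);np.savez("scene2.npz",**S)
a=cv2.resize(S["img"][130:260,210:390],(796,575),interpolation=cv2.INTER_CUBIC)
cv2.imwrite("pics/s2.png",a[:,:,::-1])
E
```

```text
time: 8.5
position: [0.4844, -0.0457, 0.1348]
ee_rot: [2.109, 2.328, -0.001]
force: [1.4, 0.1, -2.1]
opening: 0.0099
grip_force: 40.0
time: 8.75
position: [0.4853, -0.0677, 0.1295]
ee_rot: [-2.111, -2.325, 0.001]
force: [-0.0, 0.2, -2.0]
opening: 0.0095
grip_force: 40.0
t 8.75 pos [ 0.4853 -0.0677  0.1295] F [-0.0447  0.1587 -2.0056] open 0.009496922082049143
tool d now [0.001  0.0019 0.063 ]  after turn [0.001  0.0019 0.063 ]  turn [-0.001  -0.0004 -0.008 ]
```

View pics/s2.png

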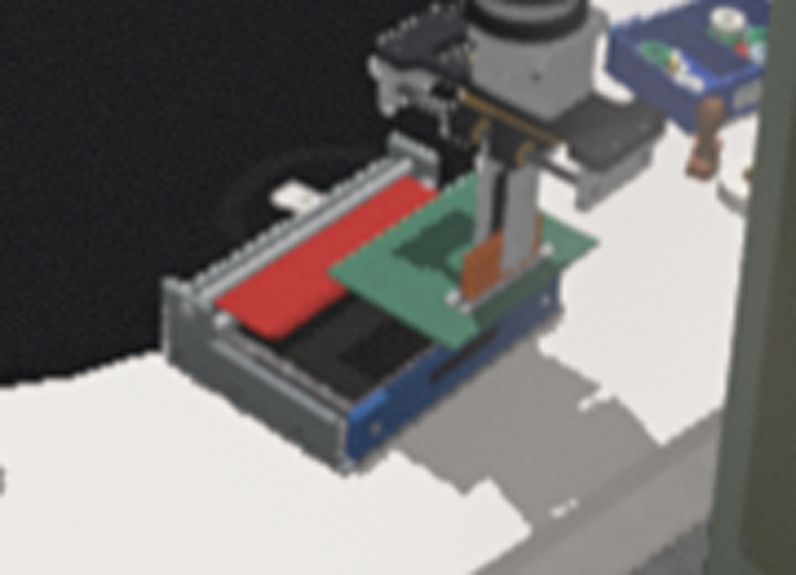

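The scene crop shows the strip level-looking in the grip above the pad. Its front-left corner is at image px (285.1,191.5) and its rear-left corner at (314.7,208.7). I compare these with the predicted corners for a flat strip.

```bash
python3 - <<'E'
from h import *
from scipy.spatial.transform import Rotation as R
S=dict(np.load("scene2.npz"));T=dict(np.load("top2.npz"))
np.set_printoptions(precision=1,suppress=True)
p=np.array([.4853,-.0677,.1295-.0147+.004]);a=.104-.008*0
ex=np.array([np.cos(a),np.sin(a),0]);ey=np.array([-ex[1],ex[0],0]);ez=np.array([0,0,1])
for nm,dz in(("flat",0),("droop .04",.04)):
    print(nm,proj(S,[p+.085*ex+.075*ey-dz*.085*ez,p-.025*ex+.075*ey+dz*.025*ez]).ravel())
for f,n,roi in((S,"scene",(270,150,350,215)),(T,"top",(250,150,380,250))):
    m=mask(f["img"],'green',roi)
    ct=max(cv2.findContours(m,cv2.RETR_EXTERNAL,cv2.CHAIN_APPROX_NONE)[0],key=len)
    print(n,cv2.approxPolyDP(ct,3,True)[:,0].tolist())
print(proj(T,[p+.085*ex+.075*ey,p+.085*ex-.075*ey,p-.025*ex+.075*ey]).tolist())
E
```

```text
flat [283.2 190.4 312.6 207.7]
droop .04 [283.1 191.3 312.6 207.4]
scene [[316, 171], [285, 191], [313, 207], [316, 203], [309, 199], [312, 193], [303, 184], [315, 178]]
top [[307, 195], [287, 197], [290, 235], [295, 234]]
[[286.4528554717883, 195.7435706699789], [342.27563623880394, 191.40158924346014], [290.10780066025825, 236.93010682336438]]
```

Flat within a pixel. I descend in front of the lip to an underside height of about 52 mm.

```bash
python3 drive.py '[{"xyz": [0.02,0.02,0.4],"r": [0,0,-0.008],"aperture": 0},{"xyz": [0,0,0.5],"aperture": 0},{"xyz": [0,0,0.26],"aperture": 0},{"xyz": [0,0,0.08],"aperture": 0},{"aperture": 0}]'; python3 go.py 0.5486 -0.06 0.0662 1.675
```

```text
time: 9.27
position: [0.4854, -0.0635, 0.0668]
ee_rot: [-2.095, -2.337, 0.002]
force: [0.7, -0.0, -2.3]
opening: 0.0101
grip_force: 40.0
t 9.2667 pos [ 0.4854 -0.0635  0.0668] F [ 0.6746 -0.0216 -2.3272] open 0.010126425313006669
tool d now [-0.0034  0.0632  0.0004]  after turn [-0.0031  0.0632  0.0006]  turn [-0.0028 -0.0016  0.005 ]
```

```bash
python3 drive.py '[{"xyz": [-0.06,0.16,0],"r": [0,0,0.003],"aperture": 0},{"xyz": [0,0.24,0],"aperture": 0},{"xyz": [0,0.24,0],"aperture": 0},{"aperture": 0}]'; python3 go.py 0.5486 -0.06 0.0662 1.675;python3 - <<'E'
from rig import robot, viewer, job
from h import *
S=viewer.grab_frame("scene")
a=cv2.resize(S["img"][140:230,250:375],(796,573),interpolation=cv2.INTER_CUBIC)
cv2.imwrite("pics/s3.png",a[:,:,::-1])
E
```

```text
time: 9.6
position: [0.5228, -0.0653, 0.0701]
ee_rot: [2.099, 2.331, 0.005]
force: [0.5, -0.4, -2.8]
opening: 0.0099
grip_force: 40.0
t 9.6 pos [ 0.5228 -0.0653  0.0701] F [ 0.5106 -0.4426 -2.7634] open 0.009932063317803054
tool d now [0.0025 0.0262 0.004 ]  after turn [0.0026 0.0262 0.0039]  turn [0.0057 0.0019 0.0005]
```

View pics/s3.png

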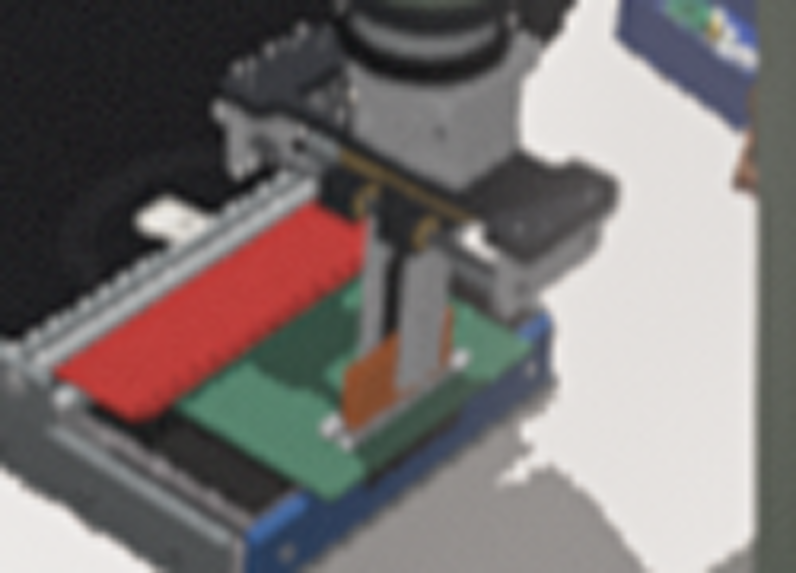

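The leading edge has gone under the lip and the flap still lies down. TCP z reads 4 mm high, so I settle and correct.

In the tool's units: 0.001 m is 0.02.

```bash
python3 drive.py '[{"xyz": [0,0,0.02],"aperture": 0},{"aperture": 0},{"aperture": 0},{"aperture": 0}]'; python3 go.py 0.5486 -0.06 0.0662 1.675; python3 drive.py '[{"aperture": 0},{"aperture": 0}]';python3 go.py 0.5486 -0.06 0.0662 1.675
```

```text
time: 9.98
position: [0.5183, -0.065, 0.0671]
ee_rot: [-2.103, -2.334, 0.0]
force: [-0.1, 0.7, -0.6]
opening: 0.0097
grip_force: 40.0
t 9.9833 pos [ 0.5183 -0.065   0.0671] F [-0.0584  0.6618 -0.643 ] open 0.009688937910877465
tool d now [0.0018 0.0306 0.0009]  after turn [0.0018 0.0306 0.0009]  turn [-0.0001 -0.     -0.0004]
time: 10.15
position: [0.5185, -0.065, 0.067]
ee_rot: [2.103, 2.334, -0.0]
force: [0.5, -1.1, -1.9]
opening: 0.0098
grip_force: 40.0
t 10.15 pos [ 0.5185 -0.065   0.067 ] F [ 0.5268 -1.1382 -1.9305] open 0.00980391667041631
tool d now [0.0019 0.0304 0.0008]  after turn [0.0019 0.0304 0.0008]  turn [-0.      0.     -0.0004]
```

In the tool's units: 0.004 m is 0.08, 0.003 m is 0.06.

```bash
python3 drive.py '[{"xyz": [0.02,0.06,0.01],"aperture": 0},{"xyz": [0.02,0.08,0],"aperture": 0},{"xyz": [0,0.08,0],"aperture": 0},{"xyz": [0,0.08,0],"aperture": 0},{"xyz": [0,0.08,0],"aperture": 0},{"xyz": [0,0.06,0],"aperture": 0},{"xyz": [0,0.04,0],"aperture": 0},{"aperture": 0}]'; python3 drive.py '[{"xyz": [0,0.04,0],"aperture": 0},{"xyz": [0,0.04,0],"aperture": 0},{"aperture": 0},{"aperture": 0}]'; python3 go.py 0.5486 -0.06 0.0662 1.675
```

```text
time: 10.82
position: [0.5429, -0.0605, 0.0664]
ee_rot: [2.103, 2.334, 0.0]
force: [-0.6, 0.2, -1.6]
opening: 0.0097
grip_force: 40.0
time: 11.15
position: [0.5464, -0.0601, 0.0665]
ee_rot: [2.103, 2.334, 0.0]
force: [0.9, 0.1, -1.9]
opening: 0.0097
grip_force: 40.0
t 11.15 pos [ 0.5464 -0.0601  0.0665] F [ 0.9395  0.0963 -1.936 ] open 0.009707702541252115
tool d now [-0.0001  0.0022  0.0003]  after turn [-0.0001  0.0022  0.0003]  turn [ 0.      0.     -0.0001]
```

In the tool's units: 0.0015 m is 0.03.

```bash
python3 drive.py '[{"xyz": [0,0.03,0],"aperture": 0},{"aperture": 0}]'; python3 drive.py '[{"xyz": [0,0.03,0],"aperture": 0},{"aperture": 0}]';  python3 drive.py '[{"xyz": [0,0.02,0],"aperture": 0},{"aperture": 0}]';python3 go.py 0.5486 -0.06 0.0662 1.675
```

```text
time: 11.32
position: [0.5476, -0.0598, 0.0664]
ee_rot: [-2.103, -2.333, 0.0]
force: [-0.7, 0.6, -1.6]
opening: 0.0097
grip_force: 40.0
time: 11.48
position: [0.5477, -0.0598, 0.0661]
ee_rot: [-2.101, -2.332, 0.004]
force: [-5.1, -0.3, 0.3]
opening: 0.0097
grip_force: 40.0
time: 11.65
position: [0.5477, -0.0598, 0.0659]
ee_rot: [-2.1, -2.331, 0.006]
force: [-7.8, -1.5, 3.2]
opening: 0.0092
grip_force: 40.0
t 11.65 pos [ 0.5477 -0.0598  0.0659] F [-7.7547 -1.452   3.2156] open 0.009230843266177584
tool d now [-0.0003  0.0009 -0.0003]  after turn [-0.0003  0.0009 -0.0003]  turn [-0.006  -0.0005  0.0001]
```

The stop is met: x force is rising and the tip is stationary. I relieve the forward push a little, then press down in steps.

In the tool's units: -0.0025 m is -0.05, 0.001 m is 0.02.

```bash
python3 drive.py '[{"xyz": [0,-0.05,0],"aperture": 0},{"xyz": [0,0,0.02],"aperture": 0},{"xyz": [0,0,0.02],"aperture": 0},{"aperture": 0}]'; python3 drive.py '[{"xyz": [0,0,0.03],"aperture": 0},{"xyz": [0,0,0.03],"aperture": 0},{"aperture": 0}]'; python3 drive.py '[{"xyz": [0,0,0.03],"aperture": 0},{"xyz": [0,0,0.02],"aperture": 0},{"aperture": 0}]'; python3 go.py 0.5477 -0.06 0.0591 1.675
```

```text
time: 11.98
position: [0.5477, -0.0599, 0.0644]
ee_rot: [-2.103, -2.334, 0.0]
force: [-3.2, 0.6, 1.1]
opening: 0.0096
grip_force: 40.0
time: 12.23
position: [0.5477, -0.0599, 0.0617]
ee_rot: [-2.103, -2.334, 0.001]
force: [-5.2, 0.8, 3.3]
opening: 0.0093
grip_force: 40.0
time: 12.48
position: [0.5477, -0.0599, 0.0597]
ee_rot: [-2.103, -2.334, 0.001]
force: [-6.3, 0.1, 6.5]
opening: 0.0096
grip_force: 40.0
t 12.4833 pos [ 0.5477 -0.0599  0.0597] F [-6.3416  0.1438  6.4896] open 0.009605065323865392
tool d now [-0.0001  0.      0.0006]  after turn [-0.0001  0.      0.0006]  turn [-0.0007 -0.     -0.0001]
```

In the tool's units: -0.001 m is -0.02, 0.001 m is 0.02.

```bash
python3 drive.py '[{"xyz": [0,-0.02,0.02],"aperture": 0},{"xyz": [0,0,0.01],"aperture": 0},{"aperture": 0},{"aperture": 0},{"aperture": 0}]'; python3 go.py 0.5477 -0.06 0.0591 1.675;python3 - <<'E'
from rig import robot, viewer, job
from h import *
S=viewer.grab_frame("scene");T=viewer.grab_frame("top")
a=cv2.resize(S["img"][140:230,250:375],(796,573),interpolation=cv2.INTER_CUBIC)
cv2.imwrite("pics/s4.png",a[:,:,::-1])
E
```

```text
time: 12.9
position: [0.5477, -0.0599, 0.0588]
ee_rot: [2.102, 2.333, 0.002]
force: [-3.9, 0.7, 6.6]
opening: 0.0098
grip_force: 40.0
t 12.9 pos [ 0.5477 -0.0599  0.0588] F [-3.9097  0.7388  6.5512] open 0.009781884430620755
tool d now [-0.0001  0.     -0.0003]  after turn [-0.0001  0.     -0.0003]  turn [ 0.0015  0.0001 -0.0001]
```

View pics/s4.png

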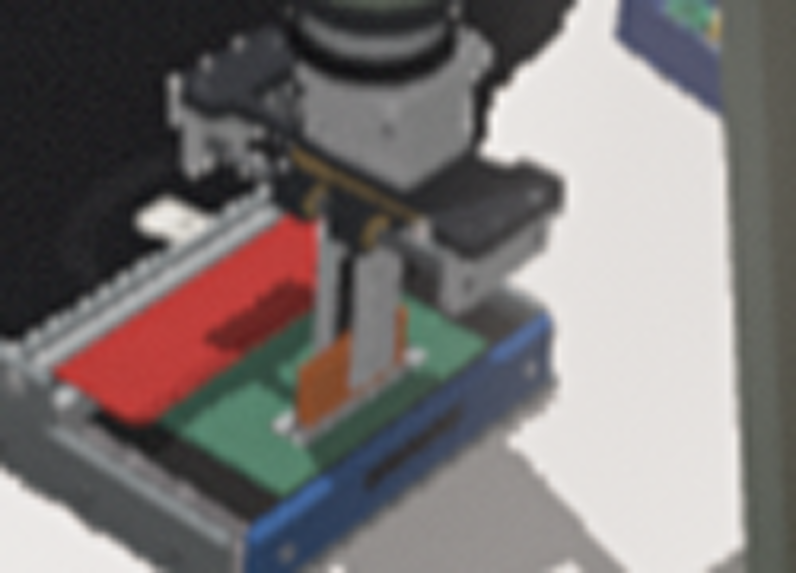

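The final crop shows the flap down, the drawer front flush, and the strip flat on the sunk pad and held. It has sunk about 6 mm, with about 8.5 to 10 N on the pad. Handing in.

```bash
python3 drive.py '[{"xyz": [0,0,0.006],"aperture": 0},{"aperture": 0},{"aperture": 0}]'; python3 -c "
from rig import robot, viewer, job
print(job.job_done())"
```

```text
time: 13.25
position: [0.5477, -0.06, 0.0586]
ee_rot: [2.102, 2.333, 0.001]
force: [-5.4, 0.8, 8.0]
opening: 0.0094
grip_force: 40.0
the job is handed in; nothing more can be done
None
```

I handed the job in at 13.25 s, but no verdict came back: the drawer is home, and the strip is against the stop under the lowered flap, still gripped and pressed flat on the pad at about 10 N (about 6 mm sunk).

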